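# Tap the book rack's loose wedge home

### The job

One of the two wooden wedges that lock the little book rack has worked its way up and stands proud of the other. Take the wooden pestle, tap that wedge down with the pestle's foot (not with the gripper) until it is fully home and goes no further, then stand the pestle upright on a free spot of the shelf and let go. Leave the cut-glass bowl where it is.

Things in the scene. Friction and masses are not known exactly. Their poses are not given: they have to be found in the camera images.
- wedge: The loose wedge, light wood, 90 mm long, upright in a slot at one end of the rack (either end). Origin: centre of its flat top, 27 mm (y) by 18 mm (x); z up. Slides only straight down, against about 6 N (more if fast), stays where left, stops dead when home. Starts 16 to 22 mm above home; home, its top is 112 mm above the shelf. An identical wedge at the other end is already home.
- book_rack: Light-wood book rack fixed to the shelf. Origin: on the shelf under its middle; y runs along it. End panels 130 mm wide, 100 mm high, outer faces at y = +-109 mm; tenons stick out to +-165 mm, 55 to 75 mm high. Wedges stand in them at x = 0, y = +-124 mm, otherwise nothing above 100 mm within 50 mm of their axes. Five upright paperbacks, tops to 142 mm, fill the middle (y within 66 mm).
- pestle: Turned wooden pestle, 0.16 to 0.26 kg, loose, standing on its flat foot with 50 mm free around its axis. Origin: centre of the foot's underside; z up its axis. 126 mm tall: foot 45 mm in diameter up to 35 mm, round handle 26 mm thick from 50 to 108 mm, knob 32 mm thick on top. Not the candlestick near it (106 mm tall, 72 mm wide base, 46 mm cup on top).
- bowl: Cut-glass bowl, 116 mm across the rim, 65 mm high, standing loose on the shelf. Origin: centre of its underside. To be left alone.
Things that resemble listed ones, but are neither listed nor needed, are in the scene too. Leave any blue look-alike of the pestle alone.

How it is judged (in metres and radians):
On the way, in this order (a step that is already met when the one before it is completed fails the run):
1. the pestle is lifted 100 mm off the shelf (height (world z) of pestle above 0.1 m), for 0.1 s.
2. the wedge is home (within 4 mm) with the pestle's foot at its top (z of wedge in the frame of book_rack below 0.116 m and distance between pestle and wedge below 0.04 m), for 0.1 s.
At the end, for the whole second after the job is handed in: The loose wedge is home within 4 mm (its top no more than 116 mm above the shelf), the pestle stands upright (within about 8 degrees) and still on the shelf, released, and the bowl is within 20 mm of where it was (z of wedge in the frame of book_rack below 0.116 m and angle between pestle's own z axis and vertical below 0.15 rad and height (world z) of pestle below 0.012 m and linear speed of pestle below 0.02 m/s and distance of bowl from where it was at the start of the episode below 0.02 m); the robot touches nothing.
It fails at once if the gripper or arm pushes the wedge itself (contact force between any of the fingers, the arm and wedge above 1 N).
It fails at once if the glass bowl is moved by more than 20 mm (distance of bowl from where it was at the start of the episode above 0.02 m).
It also fails if it takes over 48 s, if anything falls off the work surface, if the arm or the gripper's body presses on something with over 40 N, if the wrist force passes 120 N, or if a joint passes its speed limit or range.

### The arm

A 6-joint arm with a two-finger parallel gripper is mounted at the origin on the work surface. World frame = base frame: x ahead of the robot, y to its left, z up, the work surface at z = 0. Lengths are in mm, angles in degrees, forces in N, time in s.
With the tool pointing down it reaches from about 350 to 850 mm from the base axis. Payload 8.1 kg.
Tool frame: the origin (TCP) lies midway between the tips of the shut fingers; the grasp point (between the pads) lies 19 mm behind it; z points along the fingers, y is the direction in which the jaws open and shut (so a half turn about z gives the same grasp; the last joint's range is limited). The gripper opens to 85 mm and grips with 20 to 120 N. Pads are 22 mm wide; open, the fingers measure 114 mm over their backs; the gripper's body (76 mm by 85 mm) begins 54 mm behind the grasp point. The pads swing forward as they close: fully open they stand 13 mm farther back than shut.
Start: joints at [64.263, 7.471, 85.268, -0, 87.261, -4.893], TCP at [213.476, 560.744, 231.292] pointing down, gripper open.
Joint ranges: [-169.43, 169.43], [-51.17, 129.36], [1.28, 143.12], [-76.62, 256.62], [0, 156.53], [-152.29, 152.29]. Speed limits (degrees/s): [136.94, 136.94, 159.86, 180, 180, 180].

### API

Orientations are given as [roll, pitch, yaw] about the fixed x, y, z axes, in that order (R = Rz(yaw) Ry(pitch) Rx(roll)).
In Python, from bench import r gives the robot as it stands.
- The arm moves only by the tool carry_out, never from a script. Its argument "increments" is a list of rows, each a list of 3 entries, a list of its own where there are three numbers: the shift along the tool's x, y, z in m, then the turn, a rotation vector about the tool's x, y, z in rad, then the closure, from 0 (fully open) to 1 (shut). A call has 1 to 12 rows; each row shifts and turns the pose as measured when the row begins, along the tool's axes as they then stand; what a row does not reach is not made up. A row lasts 1/10 s, in which the tool goes at most 50 mm and 8.59 degrees, less where a joint would pass 70% of its speed; a pose out of reach is approached as far as the arm can. A call with a gripper value outside its range is refused whole. The fingers move at their own pace and stop on an object; "newtons" is the grip in N (left out, the last holds). Time passes only in rows, so rows that do not move let the fingers close. It gives the time, the measured TCP pose, the force and the opening at its end, in the units of the state.
- r.sense(): the state, without advancing time (a new reading comes with each control period).
- r.snapshot(name): name is "scene" or "top" or "wrist"; returns a dict with "image" (420x560x3 uint8, blue, green, red), "vertical_fov" (degrees; the focal length in pixels is half the picture's height over the tangent of half this angle, whatever the lens; pixels are square), "cx", "cy" (the principal point, pixels), "rvec" (rotation vector, rad) and "tvec" (3), from world to camera coordinates, as OpenCV has them. Camera axes: x right, y down, z forward; pixel columns grow to the right and rows downward; lengths in mm; the calibration is good to about 2 mm. A picture is of the moment at which its call begins. There is no depth.
- r.hand_in(): hands the job in, once; it reports no verdict.
The state is a dict: "time": time; "joint_pos": joint angles; "qd": joint speeds; "joint_efforts": joint torques, N m; "tool_pos": TCP position; "tcp_rot": TCP orientation; "ft_force": force on the tool from outside, world axes, zero at the start; "wrist_torque": the same for the moment, N m; "finger_gap": finger opening in mm.
Only numpy, scipy, OpenCV 4.12 (cv2) and the standard library are available. Lean on these libraries where they do the work, as an engineer would, in place of code of your own. Each camera call takes 0.05 s, during which the arm holds its last target.

## Working session

There is one attempt and no reset: what is moved stays moved. The work goes in short steps, Python scripts to look and compute and a tool call to move; the robot and the scene stay as the last step left them, time stands still between calls to the robot, and variables do not carry over. Pictures are saved under pics/ and viewed, and the job is handed in when it is done.

Besides the shell and the picture viewer there is one more tool, called after ">>>" by a JSON object that holds its "fn" and its "kwargs", one argument or row to a line. carry_out: Moves the arm, as the interface text tells. Its arguments: {"type":"object","properties":{"increments":{"type":"array"},"newtons":{"type":"number"}},"required":["increments"]}

```bash
mkdir -p pics; ls
cat > h.py <<'E'
from bench import r
import cv2, numpy as np, pickle
def snap(n,f):
    s=r.snapshot(n); cv2.imwrite(f'pics/{f}.png',s['image']); pickle.dump(s,open(f'pics/{f}.pkl','wb')); return s
def cam(s):
    f=s['image'].shape[0]/2/np.tan(np.radians(s['vertical_fov'])/2)
    K=np.array([[f,0,s['cx']],[0,f,s['cy']],[0,0,1]]); R=cv2.Rodrigues(np.array(s['rvec'],float))[0]
    return K,R,np.array(s['tvec'],float).reshape(3)
def px2w(s,u,v,z):
    K,R,t=cam(s); d=R.T@np.linalg.solve(K,[u,v,1]); c=-R.T@t
    return c+d*(z-c[2])/d[2]
def proj(s,P):
    K,R,t=cam(s); q=K@(R@np.array(P,float)+t); return q[:2]/q[2]
E
python3 - <<'E'
from h import *
for n in ['scene','top','wrist']:
    s=snap(n,n+'0'); K,R,t=cam(s); print(n,K[0,0],-R.T@t,R[2])
print(r.sense())
E
```

```text
pics
scene 505.75195769817515 [ 884.19716244  250.38895709 1051.10080919] [-0.38663781 -0.32681573 -0.86238198]
top 510.7843659443265 [ 331.97341296  -91.30956227 1134.58510141] [ 0.11034962 -0.00169144 -0.99389139]
wrist 355.0958610888782 [151.91333368 584.40392173 374.21146326] [ 0.2439031  -0.0949943  -0.96513593]
{'time': 0.15, 'joint_pos': array([ 6.42614692e+01,  7.50422438e+00,  8.53136906e+01,  4.66388375e-04,
        8.72618557e+01, -4.89467060e+00]), 'qd': array([ 0.00255693, -0.26079681, -0.17436031, -0.08596393, -0.06282367,
       -0.0786366 ]), 'joint_efforts': array([ 4.55513273e-04, -5.70057786e+01, -5.01162708e+01, -2.21189516e-04,
        9.38556361e-03, -6.91344189e-05]), 'tool_pos': array([213.3064679 , 560.36360162, 230.50729505]), 'tcp_rot': array([-1.79920560e+02, -7.27050185e-03,  1.59156112e+02]), 'ft_force': array([-0.08514492, -0.6825377 ,  0.028749  ]), 'wrist_torque': array([ 0.04107277, -0.02352539,  0.02516201]), 'finger_gap': 85.21558511973831}
```

View pics/scene0.png

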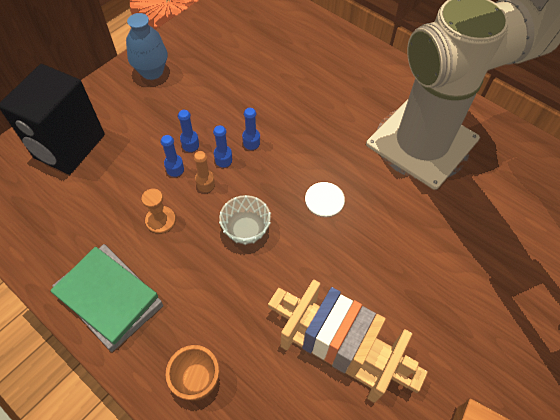

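View pics/top0.png

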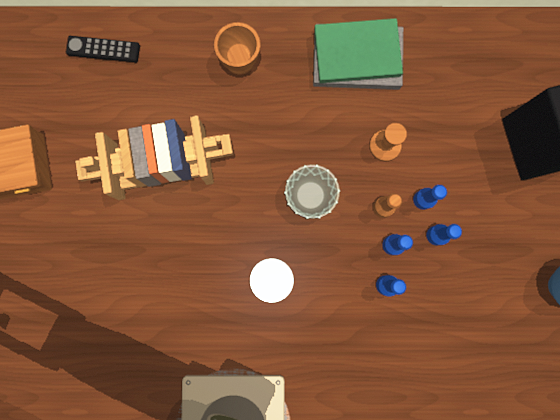

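View pics/wrist0.png

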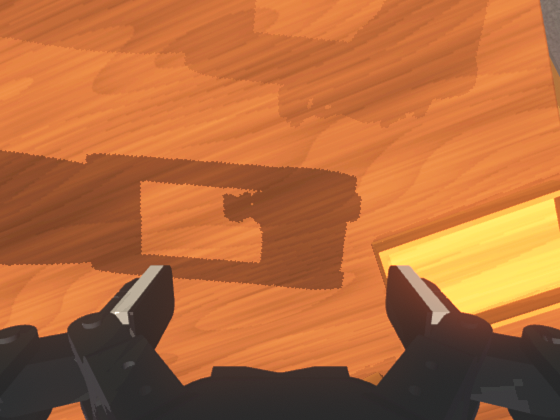

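Run:
```python
from h import *
a=cv2.imread('pics/top0.png'); b=cv2.imread('pics/scene0.png')
cv2.imwrite('pics/z1.png',np.hstack([cv2.resize(a[105:205,70:240],None,fx=4,fy=4,interpolation=2)]))
cv2.imwrite('pics/z2.png',cv2.resize(b[270:405,260:435],None,fx=4,fy=4,interpolation=2))
cv2.imwrite('pics/z3.png',np.hstack([cv2.resize(a[160:300,360:480],None,fx=3.3,fy=3.3,interpolation=2),cv2.resize(b[95:235,140:260],None,fx=3.3,fy=3.3,interpolation=2)]))
```

```text
(no output)
```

View pics/z1.png

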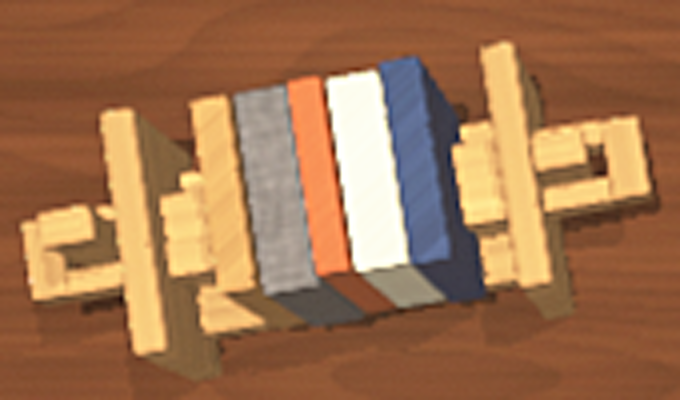

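View pics/z2.png

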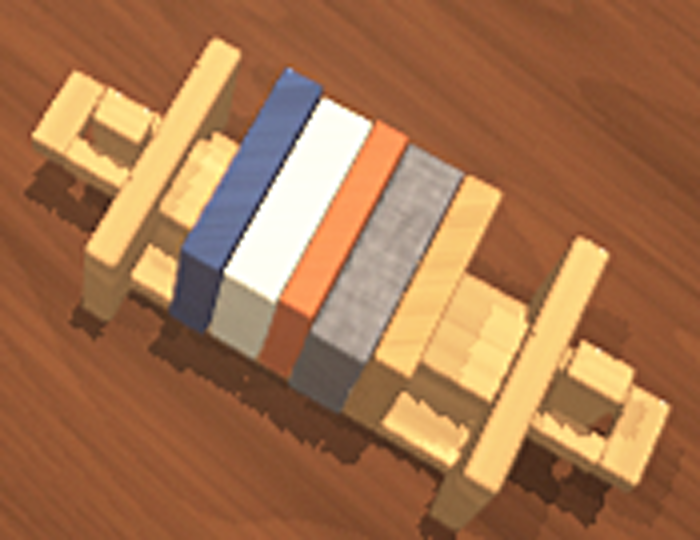

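View pics/z3.png

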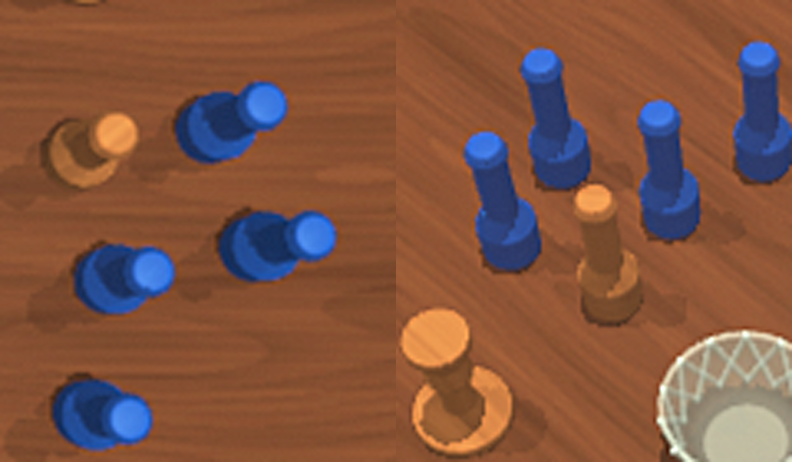

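```bash
cat > fit.py <<'E'
from h import *
from scipy.optimize import least_squares
T=pickle.load(open('pics/top0.pkl','rb'));S=pickle.load(open('pics/scene0.pkl','rb'))
c=lambda x,y,ox,oy,k:((x+.5)/k-.5+ox,(y+.5)/k-.5+oy)
t=lambda x,y:c(x,y,70,105,4); s=lambda x,y:c(x,y,260,270,4)
# x+ is far (up in top view)
obs=[(T,t(100,108),(65,109,100)),(T,t(135,355),(-65,109,100)),(T,t(513,42),(65,-109,100)),(T,t(551,287),(-65,-109,100)),
(S,s(215,40),(-65,-109,100)),(S,s(88,248),(65,-109,100)),(S,s(608,255),(-65,109,100)),(S,s(495,490),(65,109,100))]
def f(p):
    cs,sn=np.cos(p[2]),np.sin(p[2]);o=[]
    for I,u,P in obs: o+=list(proj(I,[p[0]+cs*P[0]-sn*P[1],p[1]+sn*P[0]+cs*P[1],P[2]])-u)
    return o
q=least_squares(f,[600,200,0.15])
print(q.x[:2],np.degrees(q.x[2]),np.round(q.fun,1))
def tri(a,b):
    Ps=[];
    for I in (T,S):
        K,R,tt=cam(I);Ps.append(K@np.c_[R,tt])
    X=cv2.triangulatePoints(Ps[0],Ps[1],np.array(a,float).reshape(2,1),np.array(b,float).reshape(2,1))[:,0];return X[:3]/X[3]
if __name__=='__main__':
    print('knob',tri(c(116,133,360,160,3.3),c(595-396,200,140,95,3.3)))
    x,y,a=q.x
    for sg in(1,-1):
        w=np.array([x-np.sin(a)*124*sg,y+np.cos(a)*124*sg]);print(sg,w)
        for n,I,o,k in(('T',T,(70,105),4),('S',S,(260,270),4)):
          for z in(112,132):
            pts=[]
            for dx,dy in((9,13.5),(9,-13.5),(-9,-13.5),(-9,13.5)):
                P=[w[0]+np.cos(a)*dx-np.sin(a)*dy,w[1]+np.sin(a)*dx+np.cos(a)*dy,z]
                pts.append(np.round((proj(I,P)-o)*k))
            print(n,z,[list(map(int,p)) for p in pts])
    # top-view based measures
    for n,I,u in(('T foot',T,c(84,152,360,160,3.3)),('bowl',T,(312,191)),('knobT',T,c(116,133,360,160,3.3))):
        print(n,px2w(I,*u,{'T foot':35,'bowl':65,'knobT':126}[n]))
    print('knobS',px2w(S,*c(199,200,140,95,3.3),126))
    for n,(u,v) in dict(b1=(102,274),b2=(435,193)).items(): pass
    for u,v in((265,104),(153,270),(313,236),(128,418)): print('blue',px2w(T,*c(u,v,360,160,3.3),126))
    print('candle',px2w(T,396,133,106))
E
python3 fit.py
```

```text
[572.30267876 166.35386375] 9.79392678404699 [-0.9  0.3 -1.4 -0.3 -0.2 -0.4 -0.1 -1.  -0.3 -2.4 -1.7 -0.5  0.8 -0.9
  0.1  0.9]
knob [ 472.72721899 -330.24369573  121.39487404]
1 [551.20965289 288.54667966]
T 112 [[45, 216], [98, 208], [103, 242], [50, 251]]
T 132 [[30, 208], [84, 199], [89, 234], [35, 243]]
S 112 [[609, 411], [554, 380], [570, 346], [624, 377]]
S 132 [[619, 401], [564, 369], [580, 334], [635, 366]]
-1 [593.39570462  44.16104784]
T 112 [[527, 136], [579, 128], [584, 161], [532, 170]]
T 132 [[521, 126], [574, 117], [580, 152], [527, 161]]
S 112 [[137, 139], [89, 111], [108, 81], [156, 109]]
S 132 [[139, 124], [90, 96], [109, 66], [158, 94]]
T foot [ 472.78892703 -330.27290886   35.        ]
bowl [ 500.13859053 -169.57276515   65.        ]
knobT [ 472.73329212 -330.09707405  126.        ]
knobS [ 474.27814223 -326.27423337  126.        ]
blue [ 490.58118135 -420.77797162  126.        ]
blue [ 389.97232574 -350.22878105  126.        ]
blue [ 410.50547227 -446.85624386  126.        ]
blue [ 302.16957783 -333.02973227  126.        ]
candle [ 614.96573574 -340.72523953  106.        ]
```

```bash
cat > plan.py <<'E'
from h import *
from scipy.spatial.transform import Rotation as Ro
import sys, json
def plan(tx,ty,tz,yaw,n,clos):
    s=r.sense(); p=np.array(s['tool_pos'],float); R=Ro.from_euler('xyz',s['tcp_rot'],degrees=True)
    G=Ro.from_euler('xyz',[180,0,yaw],degrees=True); rv=(R.inv()*G).as_rotvec()/n; d=(np.array([tx,ty,tz])-p)/n
    rows=[]
    for i in range(n):
        sh=np.round(R.inv().apply(d)/1000,4); rows.append([sh.tolist(),np.round(rv,4).tolist(),clos]); R=R*Ro.from_rotvec(rv)
    print(round(s['time'],2),np.round(p,1),np.round(s['tcp_rot'],2),'step',np.linalg.norm(d),np.degrees(np.linalg.norm(rv)))
    print(json.dumps(rows))
if __name__=='__main__':
    a=list(map(float,sys.argv[1:])); plan(*a[:4],int(a[4]),a[5])
E
python3 plan.py 551 288 260 122.5 11 0
```

```text
0.15 [213.3 560.4 230.5] [-1.7992e+02 -1.0000e-02  1.5916e+02] step 39.53120670778796 3.3323819062265962
[[[-0.0375, -0.0122, -0.0027], [-0.0001, 0.0, 0.0582], 0.0], [[-0.0381, -0.01, -0.0027], [-0.0001, 0.0, 0.0582], 0.0], [[-0.0387, -0.0078, -0.0027], [-0.0001, 0.0, 0.0582], 0.0], [[-0.0391, -0.0055, -0.0027], [-0.0001, 0.0, 0.0582], 0.0], [[-0.0393, -0.0032, -0.0027], [-0.0001, 0.0, 0.0582], 0.0], [[-0.0394, -0.001, -0.0027], [-0.0001, 0.0, 0.0582], 0.0], [[-0.0394, 0.0013, -0.0027], [-0.0001, 0.0, 0.0582], 0.0], [[-0.0393, 0.0036, -0.0027], [-0.0001, 0.0, 0.0582], 0.0], [[-0.039, 0.0059, -0.0027], [-0.0001, 0.0, 0.0582], 0.0], [[-0.0386, 0.0082, -0.0027], [-0.0001, 0.0, 0.0582], 0.0], [[-0.038, 0.0104, -0.0027], [-0.0001, 0.0, 0.0582], 0.0]]
```

>>> {"fn": "carry_out", "kwargs": {
  "increments": [
    [[-0.0375,-0.012,-0.003],[0,0,0.058],0],
    [[-0.038,-0.01,-0.003],[0,0,0.058],0],
    [[-0.0385,-0.008,-0.003],[0,0,0.058],0],
    [[-0.039,-0.0055,-0.003],[0,0,0.058],0],
    [[-0.039,-0.003,-0.003],[0,0,0.058],0],
    [[-0.0395,-0.001,-0.003],[0,0,0.058],0],
    [[-0.0395,0.001,-0.003],[0,0,0.058],0],
    [[-0.039,0.0035,-0.003],[0,0,0.058],0],
    [[-0.039,0.006,-0.003],[0,0,0.058],0],
    [[-0.0385,0.008,-0.003],[0,0,0.058],0],
    [[-0.038,0.01,-0.003],[0,0,0.058],0]
  ]
}}

```text
time: 1.25
tool_pos: [553.8, 277.4, 259.2]
tcp_rot: [-179.5, 0.0, 121.7]
ft_force: [-0.2, 0.9, 0.4]
finger_gap: 85.1
```

```bash
python3 - <<'E'
from h import *
s=snap('wrist','w1'); q=r.sense(); print(q['time'],q['tool_pos'],q['tcp_rot'])
for w in ([551.2,288.5],[593.4,44.2]): print([proj(s,w+[z]) for z in(112,131)])
E
python3 plan.py 473 -330 230 48 14 0
```

```text
1.3 [558.00883642 272.67996365 259.34493608] [-179.54646247    0.24568087  121.29360533]
[array([284.95968214, 184.14635104]), array([285.10857592, 188.72102953])]
[array([191.88834479, 409.73775194]), array([186.96411959, 425.71693032])]
1.3 [558.  272.7 259.3] [-179.55    0.25  121.29] step 43.52519597083937 5.235299530474475
[[[-0.0336, -0.0275, 0.0025], [-0.0003, 0.0006, 0.0914], 0.0], [[-0.036, -0.0243, 0.0024], [-0.0003, 0.0006, 0.0914], 0.0], [[-0.0381, -0.021, 0.0024], [-0.0003, 0.0006, 0.0914], 0.0], [[-0.0398, -0.0174, 0.0024], [-0.0003, 0.0006, 0.0914], 0.0], [[-0.0412, -0.0137, 0.0023], [-0.0003, 0.0006, 0.0914], 0.0], [[-0.0423, -0.0099, 0.0023], [-0.0003, 0.0006, 0.0914], 0.0], [[-0.0431, -0.006, 0.0023], [-0.0003, 0.0006, 0.0914], 0.0], [[-0.0434, -0.002, 0.0023], [-0.0003, 0.0006, 0.0914], 0.0], [[-0.0434, 0.0019, 0.0022], [-0.0003, 0.0006, 0.0914], 0.0], [[-0.0431, 0.0059, 0.0022], [-0.0003, 0.0006, 0.0914], 0.0], [[-0.0424, 0.0098, 0.0022], [-0.0003, 0.0006, 0.0914], 0.0], [[-0.0413, 0.0136, 0.0022], [-0.0003, 0.0006, 0.0914], 0.0], [[-0.0399, 0.0173, 0.0021], [-0.0003, 0.0006, 0.0914], 0.0], [[-0.0381, 0.0209, 0.0021], [-0.0003, 0.0006, 0.0914], 0.0]]
```

View pics/w1.png

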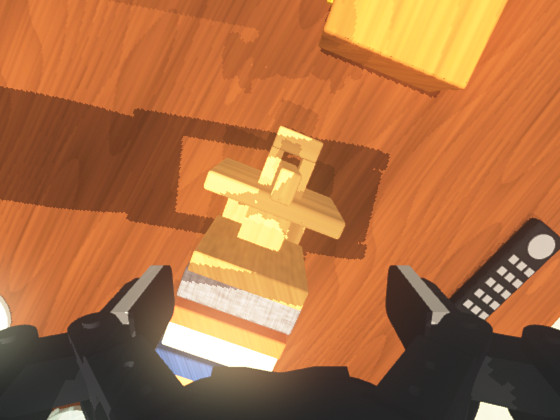

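The wrist picture shows the proud wedge's top at about (286,184). The prediction was (285,188), so the rack fit is good, and the +y end is the loose one. On to the pestle.

>>> {"fn": "carry_out", "kwargs": {
  "increments": [
    [[-0.0335,-0.0275,0.0025],[0,0,0.091],0],
    [[-0.036,-0.0245,0.0025],[0,0,0.091],0],
    [[-0.038,-0.021,0.0025],[0,0,0.091],0],
    [[-0.04,-0.0175,0.0025],[0,0,0.091],0],
    [[-0.041,-0.0135,0.0025],[0,0,0.091],0],
    [[-0.0425,-0.01,0.0025],[0,0,0.091],0],
    [[-0.043,-0.006,0.0025],[0,0,0.091],0],
    [[-0.0435,-0.002,0.0025],[0,0,0.091],0],
    [[-0.0435,0.002,0.002],[0,0,0.091],0],
    [[-0.043,0.006,0.002],[0,0,0.091],0],
    [[-0.0425,0.01,0.002],[0,0,0.091],0]
  ]
}}

```text
time: 2.4
tool_pos: [480.3, -213.4, 232.0]
tcp_rot: [-179.7, 0.6, 62.0]
ft_force: [2.0, 0.4, 0.0]
finger_gap: 85.6
```

```bash
python3 plan.py 473 -330 230 48 5 0
```

```text
2.4 [ 480.3 -213.4  232. ] [-179.75    0.57   62.03] step 23.378966385038346 2.8092396554233434
[[[-0.0213, 0.0097, 0.0006], [-0.0006, 0.0021, 0.049], 0.0], [[-0.0208, 0.0107, 0.0005], [-0.0006, 0.0021, 0.049], 0.0], [[-0.0202, 0.0117, 0.0005], [-0.0006, 0.0021, 0.049], 0.0], [[-0.0196, 0.0127, 0.0005], [-0.0006, 0.0021, 0.049], 0.0], [[-0.019, 0.0136, 0.0004], [-0.0006, 0.0021, 0.049], 0.0]]
```

>>> {"fn": "carry_out", "kwargs": {
  "increments": [
    [[-0.0215,0.0095,0],[0,0.002,0.049],0],
    [[-0.021,0.0105,0],[0,0.002,0.049],0],
    [[-0.02,0.0115,0],[0,0.002,0.049],0],
    [[-0.0195,0.0125,0],[0,0.002,0.049],0],
    [[-0.015,0.011,0],[0,0.002,0.049],0],
    [[0,0,0],[0,0,0],0]
  ]
}}

```text
time: 3.0
tool_pos: [468.0, -333.8, 229.8]
tcp_rot: [-179.6, 0.1, 46.8]
ft_force: [0.4, 1.3, -0.1]
finger_gap: 85.5
```

```bash
python3 - <<'E'
from h import *
s=snap('wrist','w2')
for z in (126,108,35,0): print(z,proj(s,[472.8,-330,z]))
E
python3 plan.py 472.8 -330 110 48 5 0
```

```text
126 [281.78817898 202.3498337 ]
108 [281.77544031 196.76630786]
35 [281.73702077 179.9265182 ]
0 [281.72370138 174.0884579 ]
3.05 [ 468.1 -332.7  229.7] [-1.796e+02  9.000e-02  4.693e+01] step 23.97135592990158 0.22863710125823886
[[[0.0011, 0.0005, 0.0239], [-0.0014, 0.0003, -0.0037], 0.0], [[0.0011, 0.0004, 0.0239], [-0.0014, 0.0003, -0.0037], 0.0], [[0.0011, 0.0004, 0.0239], [-0.0014, 0.0003, -0.0037], 0.0], [[0.001, 0.0004, 0.0239], [-0.0014, 0.0003, -0.0037], 0.0], [[0.001, 0.0004, 0.0239], [-0.0014, 0.0003, -0.0037], 0.0]]
```

View pics/w2.png

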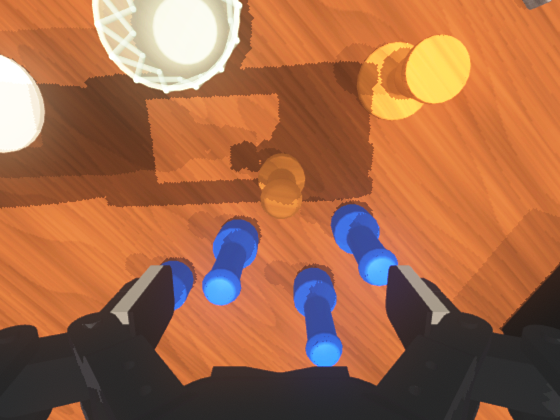

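Knob at (282,201), as predicted. The jaws (left-right in the image) are clear of the blue ones.

>>> {"fn": "carry_out", "kwargs": {
  "increments": [
    [[0.001,0.0005,0.028],[-0.0015,0,-0.004],0],
    [[0.001,0.0005,0.028],[-0.0015,0,-0.004],0],
    [[0.001,0.0005,0.028],[-0.0015,0,-0.004],0],
    [[0.001,0.0005,0.028],[-0.0015,0,-0.004],0],
    [[0.001,0.0005,0.02],[-0.0015,0,-0.004],0],
    [[0,0,0.005],[0,0,0],0],
    [[0,0,0],[0,0,0],0]
  ]
}}

```text
time: 3.75
tool_pos: [475.9, -324.3, 89.9]
tcp_rot: [179.9, -0.1, 48.7]
ft_force: [-0.1, 0.0, -0.1]
finger_gap: 85.1
```

```bash
python3 plan.py 472.8 -330 63 48 3 0
```

```text
3.75 [ 475.9 -324.3   89.9] [ 1.7988e+02 -5.0000e-02  4.8680e+01] step 9.234461190590443 0.23105214209421257
[[[-0.0021, 0.0005, 0.009], [0.0007, -0.0003, 0.004], 0.0], [[-0.0021, 0.0005, 0.009], [0.0007, -0.0003, 0.004], 0.0], [[-0.0021, 0.0005, 0.009], [0.0007, -0.0003, 0.004], 0.0]]
```

>>> {"fn": "carry_out", "kwargs": {
  "increments": [
    [[-0.002,0.0005,0.009],[0.0007,0,0.004],0],
    [[-0.002,0.0005,0.009],[0.0007,0,0.004],0],
    [[-0.001,0,0.009],[0.0005,0,0.002],0],
    [[0,0,0.0015],[0,0,0],0],
    [[0,0,0],[0,0,0],0]
  ]
}}

```text
time: 4.25
tool_pos: [475.5, -330.2, 63.2]
tcp_rot: [179.7, -0.1, 48.1]
ft_force: [-0.3, 0.1, -0.7]
finger_gap: 85.2
```

```bash
python3 plan.py 472.8 -330 63 48 2 0;python3 -c "
from h import *
snap('wrist','w3')"
```

```text
4.25 [ 475.5 -330.2   63.2] [ 1.7967e+02 -8.0000e-02  4.8100e+01] step 1.3789225054192253 0.1774411533289115
[[[-0.0008, -0.0011, 0.0001], [0.0029, -0.0007, 0.0009], 0.0], [[-0.0008, -0.0011, 0.0001], [0.0029, -0.0007, 0.0009], 0.0]]
```

View pics/w3.png

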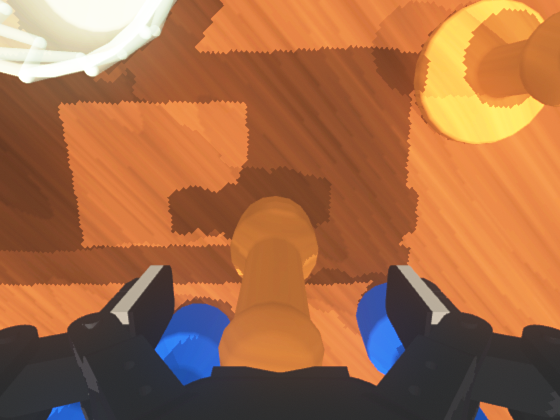

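The pestle's handle (x≈275) lies between the jaws, whose centre is ≈280. I'll correct this slightly and close.

>>> {"fn": "carry_out", "kwargs": {
  "increments": [
    [[-0.001,-0.0015,0],[0.003,0,0],0],
    [[-0.0005,-0.001,0],[0.002,0,0],0.3],
    [[0,0,0],[0,0,0],1],
    [[0,0,0],[0,0,0],1],
    [[0,0,0],[0,0,0],1],
    [[0,0,0],[0,0,0],1],
    [[0,0,0],[0,0,0],1],
    [[0,0,0],[0,0,0],1],
    [[0,0,0],[0,0,0],1]
  ],
  "newtons": 60
}}

```text
time: 5.2
tool_pos: [473.0, -330.2, 64.8]
tcp_rot: [179.9, -0.1, 48.1]
ft_force: [-0.2, 0.1, 0.1]
finger_gap: 24.8
```

```bash
python3 plan.py 474 -330 230 48 6 1;python3 -c "
from h import *
snap('wrist','w4')"
```

```text
5.2 [ 473.  -330.2   64.8] [ 1.7987e+02 -8.0000e-02  4.8100e+01] step 27.535788428476696 0.03078692260570428
[[[0.0002, 0.0002, -0.0275], [0.0004, -0.0002, 0.0003], 1.0], [[0.0002, 0.0001, -0.0275], [0.0004, -0.0002, 0.0003], 1.0], [[0.0002, 0.0001, -0.0275], [0.0004, -0.0002, 0.0003], 1.0], [[0.0002, 0.0001, -0.0275], [0.0004, -0.0002, 0.0003], 1.0], [[0.0002, 0.0001, -0.0275], [0.0004, -0.0002, 0.0003], 1.0], [[0.0001, 0.0001, -0.0275], [0.0004, -0.0002, 0.0003], 1.0]]
```

View pics/w4.png

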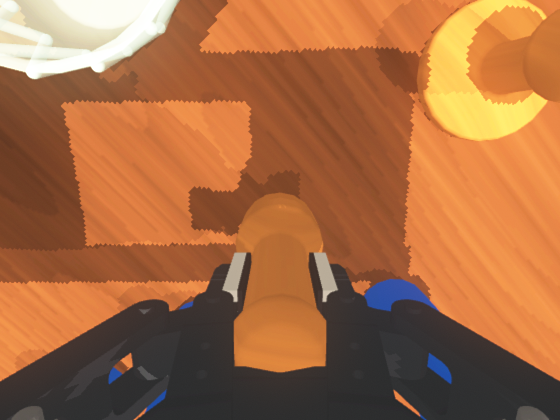

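Gripped, with both pads on the handle. Lifting.

>>> {"fn": "carry_out", "kwargs": {
  "increments": [
    [[0,0,-0.015],[0,0,0],1],
    [[0,0,-0.025],[0,0,0],1],
    [[0,0,-0.03],[0,0,0],1],
    [[0,0,-0.03],[0,0,0],1],
    [[0,0,-0.03],[0,0,0],1],
    [[0,0,-0.03],[0,0,0],1],
    [[0,0,-0.02],[0,0,0],1],
    [[0,0,0],[0,0,0],1]
  ]
}}

```text
time: 6.05
tool_pos: [470.9, -328.5, 255.8]
tcp_rot: [-180.0, -0.1, 48.1]
ft_force: [-0.3, 0.1, -1.5]
finger_gap: 25.1
```

```bash
python3 plan.py 551 288 245 110 18 1
```

```text
6.05 [ 470.9 -328.5  255.8] [-1.7995e+02 -9.0000e-02  4.8110e+01] step 34.54601584113064 3.4385598575711147
[[[0.0285, -0.0196, 0.0007], [0.0, -0.0001, -0.06], 1.0], [[0.0296, -0.0178, 0.0007], [0.0, -0.0001, -0.06], 1.0], [[0.0306, -0.016, 0.0007], [0.0, -0.0001, -0.06], 1.0], [[0.0315, -0.0141, 0.0007], [0.0, -0.0001, -0.06], 1.0], [[0.0323, -0.0122, 0.0006], [0.0, -0.0001, -0.06], 1.0], [[0.033, -0.0103, 0.0006], [0.0, -0.0001, -0.06], 1.0], [[0.0335, -0.0083, 0.0006], [0.0, -0.0001, -0.06], 1.0], [[0.034, -0.0062, 0.0006], [0.0, -0.0001, -0.06], 1.0], [[0.0343, -0.0042, 0.0006], [0.0, -0.0001, -0.06], 1.0], [[0.0345, -0.0021, 0.0006], [0.0, -0.0001, -0.06], 1.0], [[0.0345, -0.0001, 0.0006], [0.0, -0.0001, -0.06], 1.0], [[0.0345, 0.002, 0.0006], [0.0, -0.0001, -0.06], 1.0], [[0.0343, 0.0041, 0.0006], [0.0, -0.0001, -0.06], 1.0], [[0.034, 0.0061, 0.0006], [0.0, -0.0001, -0.06], 1.0], [[0.0336, 0.0082, 0.0006], [0.0, -0.0001, -0.06], 1.0], [[0.033, 0.0102, 0.0006], [0.0, -0.0001, -0.06], 1.0], [[0.0323, 0.0121, 0.0006], [0.0, -0.0001, -0.06], 1.0], [[0.0316, 0.014, 0.0006], [0.0, -0.0001, -0.06], 1.0]]
```

>>> {"fn": "carry_out", "kwargs": {
  "increments": [
    [[0.0285,-0.0195,0],[0,0,-0.06],1],
    [[0.0295,-0.018,0],[0,0,-0.06],1],
    [[0.0305,-0.016,0],[0,0,-0.06],1],
    [[0.0315,-0.014,0],[0,0,-0.06],1],
    [[0.0325,-0.012,0],[0,0,-0.06],1],
    [[0.033,-0.0105,0],[0,0,-0.06],1],
    [[0.0335,-0.0085,0],[0,0,-0.06],1],
    [[0.034,-0.006,0],[0,0,-0.06],1],
    [[0.0345,-0.004,0],[0,0,-0.06],1],
    [[0.0345,-0.002,0],[0,0,-0.06],1],
    [[0.0345,0,0],[0,0,-0.06],1],
    [[0.0345,0.002,0],[0,0,-0.06],1]
  ]
}}

```text
time: 7.25
tool_pos: [515.2, 95.6, 245.1]
tcp_rot: [-179.3, -0.2, 90.5]
ft_force: [0.4, -0.1, -1.5]
finger_gap: 24.8
```

```bash
python3 plan.py 551.2 288.5 245 110 8 1
```

```text
7.25 [515.2  95.6 245.1] [-179.26   -0.18   90.51] step 24.534679873481128 2.4375122927673893
[[[0.0241, 0.0047, 0.0], [-0.0015, -0.0007, -0.0425], 1.0], [[0.0239, 0.0057, 0.0], [-0.0015, -0.0007, -0.0425], 1.0], [[0.0236, 0.0067, 0.0], [-0.0015, -0.0007, -0.0425], 1.0], [[0.0233, 0.0077, 0.0], [-0.0015, -0.0007, -0.0425], 1.0], [[0.0229, 0.0087, 0.0], [-0.0015, -0.0007, -0.0425], 1.0], [[0.0225, 0.0097, -0.0], [-0.0015, -0.0007, -0.0425], 1.0], [[0.0221, 0.0106, -0.0], [-0.0015, -0.0007, -0.0425], 1.0], [[0.0216, 0.0116, 0.0], [-0.0015, -0.0007, -0.0425], 1.0]]
```

>>> {"fn": "carry_out", "kwargs": {
  "increments": [
    [[0.024,0.0045,0],[-0.0015,0,-0.0425],1],
    [[0.024,0.0055,0],[-0.0015,0,-0.0425],1],
    [[0.0235,0.0065,0],[-0.0015,0,-0.0425],1],
    [[0.0235,0.0075,0],[-0.0015,0,-0.0425],1],
    [[0.023,0.0085,0],[-0.0015,0,-0.0425],1],
    [[0.0225,0.0095,0],[-0.0015,0,-0.0425],1],
    [[0.022,0.0105,0],[-0.0015,0,-0.0425],1],
    [[0.016,0.008,0],[0,0,-0.03],1],
    [[0,0,0],[0,0,0],1],
    [[0,0,0],[0,0,0],1]
  ]
}}

```text
time: 8.25
tool_pos: [539.1, 293.6, 231.3]
tcp_rot: [-178.9, -0.4, 110.5]
ft_force: [0.1, -0.1, -0.9]
finger_gap: 24.8
```

```bash
python3 -c "
from h import *
s=snap('wrist','w5');t=snap('scene','s5')
print(r.sense()['ft_force'])
"
python3 plan.py 551.2 288.5 205 110 3 1
python3 -c "
import cv2
b=cv2.imread('pics/s5.png'); cv2.imwrite('pics/s5z.png',cv2.resize(b[220:410,280:480],None,fx=3,fy=3))"
```

```text
[-0.51581665 -0.02972343 -1.80359601]
8.35 [539.3 293.  231.5] [-178.91   -0.43  110.49] step 9.809474057032464 0.4245748053681306
[[[-0.0029, 0.0034, 0.0088], [-0.0064, -0.0025, 0.0029], 1.0], [[-0.0028, 0.0033, 0.0088], [-0.0064, -0.0025, 0.0029], 1.0], [[-0.0028, 0.0033, 0.0088], [-0.0064, -0.0025, 0.0029], 1.0]]
```

View pics/w5.png

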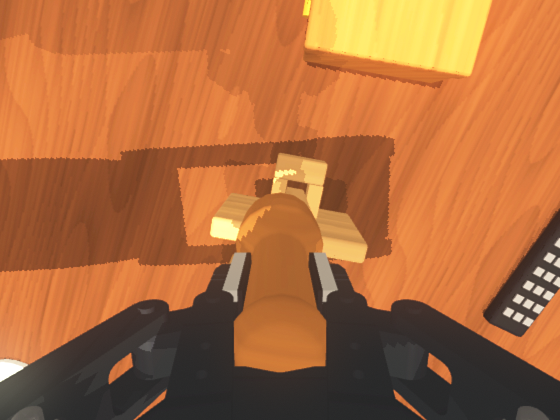

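View pics/s5z.png

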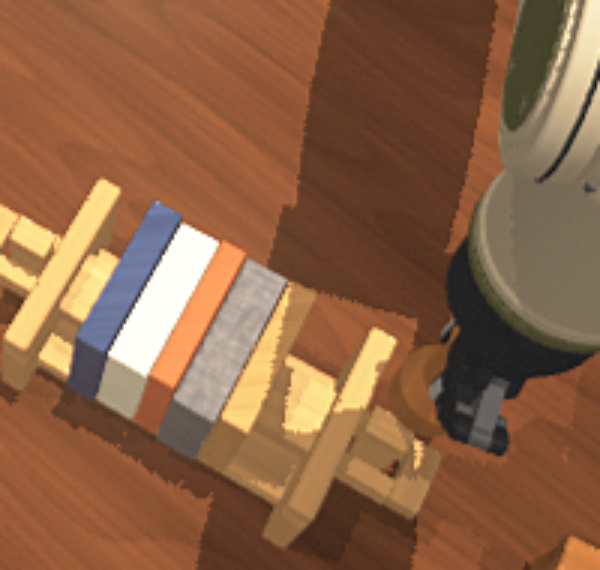

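>>> {"fn": "carry_out", "kwargs": {
  "increments": [
    [[-0.003,0.0035,0.004],[-0.006,-0.0025,0.003],1],
    [[-0.003,0.0035,0.006],[-0.006,-0.0025,0.003],1],
    [[-0.003,0.0035,0.006],[-0.006,-0.0025,0.003],1],
    [[0,0,0.004],[0,0,0],1],
    [[0,0,0],[0,0,0],1]
  ]
}}

```text
time: 8.85
tool_pos: [553.5, 284.7, 209.3]
tcp_rot: [180.0, 0.1, 109.7]
ft_force: [-0.6, 0.3, -1.8]
finger_gap: 24.3
```

```bash
python3 plan.py 551.2 288.5 197 110 3 1; python3 -c "
from h import *
snap('scene','s6')
b=cv2.imread('pics/s6.png'); cv2.imwrite('pics/s6z.png',cv2.resize(b[260:410,340:480],None,fx=4,fy=4))"
```

```text
8.85 [553.5 284.7 209.3] [1.7998e+02 9.0000e-02 1.0968e+02] step 4.3696314075121325 0.11205155366694199
[[[0.0015, -0.0003, 0.0041], [0.0001, 0.0005, -0.0019], 1.0], [[0.0015, -0.0003, 0.0041], [0.0001, 0.0005, -0.0019], 1.0], [[0.0015, -0.0003, 0.0041], [0.0001, 0.0005, -0.0019], 1.0]]
```

View pics/s6z.png

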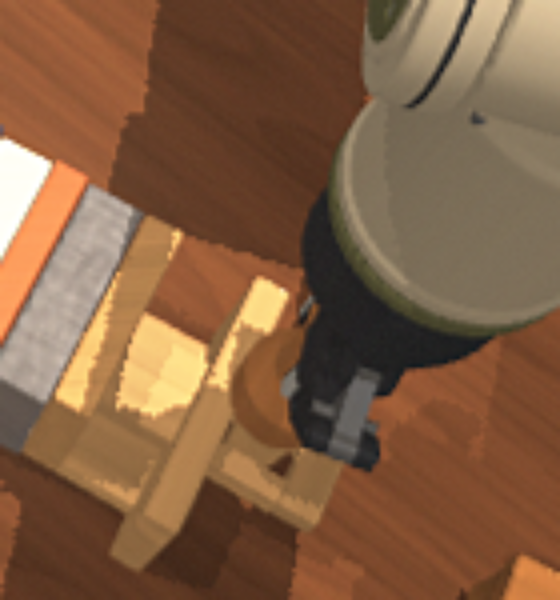

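The foot covers the wedge. Pressing down in small steps now.

>>> {"fn": "carry_out", "kwargs": {
  "increments": [
    [[0.001,0,0.004],[0,0,0],1],
    [[0.001,0,0.004],[0,0,0],1],
    [[0.001,0,0.004],[0,0,0],1],
    [[0,0,0.004],[0,0,0],1],
    [[0,0,0.004],[0,0,0],1],
    [[0,0,0.004],[0,0,0],1]
  ]
}}

```text
time: 9.5
tool_pos: [553.1, 288.4, 186.7]
tcp_rot: [179.8, 0.1, 109.7]
ft_force: [-2.8, -1.6, 5.3]
finger_gap: 24.7
```

>>> {"fn": "carry_out", "kwargs": {
  "increments": [
    [[0,0,0.003],[0,0,0],1],
    [[0,0,0.003],[0,0,0],1],
    [[0,0,0.003],[0,0,0],1]
  ]
}}

```text
time: 9.8
tool_pos: [553.1, 288.4, 178.3]
tcp_rot: [179.8, 0.1, 109.7]
ft_force: [-2.9, -0.9, 5.3]
finger_gap: 24.7
```

>>> {"fn": "carry_out", "kwargs": {
  "increments": [
    [[0,0,0.003],[0,0,0],1],
    [[0,0,0.003],[0,0,0],1]
  ]
}}

```text
time: 10.0
tool_pos: [553.6, 288.5, 175.7]
tcp_rot: [179.7, 0.1, 109.7]
ft_force: [-13.3, -6.3, 31.0]
finger_gap: 24.8
```

The force jumped to 31 N at z≈176, close to the expected 177, so the wedge is home. I'll hold briefly, then lift off.

>>> {"fn": "carry_out", "kwargs": {
  "increments": [
    [[0,0,0.001],[0,0,0],1],
    [[0,0,0],[0,0,0],1]
  ]
}}

```text
time: 10.2
tool_pos: [553.8, 288.7, 176.6]
tcp_rot: [179.6, 0.1, 109.7]
ft_force: [-0.7, -0.2, -1.3]
finger_gap: 24.9
```

>>> {"fn": "carry_out", "kwargs": {
  "increments": [
    [[0,0,-0.01],[0,0,0],1],
    [[0,0,-0.02],[0,0,0],1],
    [[0,0,-0.03],[0,0,0],1],
    [[0,0,-0.02],[0,0,0],1],
    [[0,0,0],[0,0,0],1]
  ]
}}

```text
time: 10.7
tool_pos: [552.6, 288.5, 255.7]
tcp_rot: [179.8, 0.1, 109.7]
ft_force: [-0.3, -0.1, -1.2]
finger_gap: 25.0
```

Run:
```python
from h import *
s=snap('wrist','w7'); print(r.sense()['ft_force'],r.sense()['tool_pos'])
a=snap('top','t7')
b=snap('scene','s7')
cv2.imwrite('pics/s7z.png',cv2.resize(b['image'][260:410,340:480],None,fx=4,fy=4))
```

```text
[ 0.28600587 -0.08936344 -1.35370389] [552.08648084 288.28672503 253.99848415]
```

View pics/w7.png

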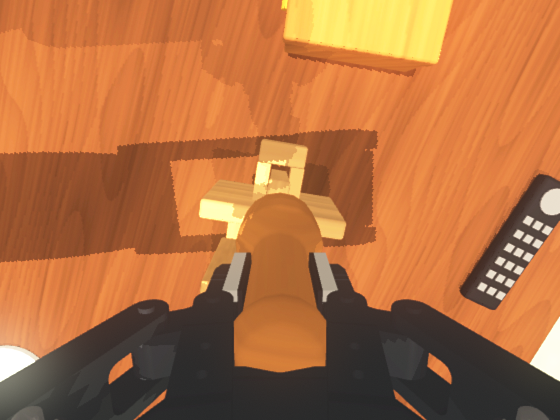

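View pics/s7z.png

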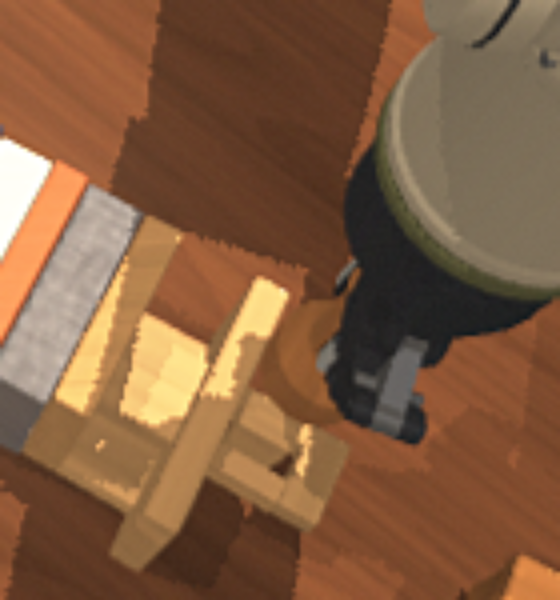

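View pics/t7.png

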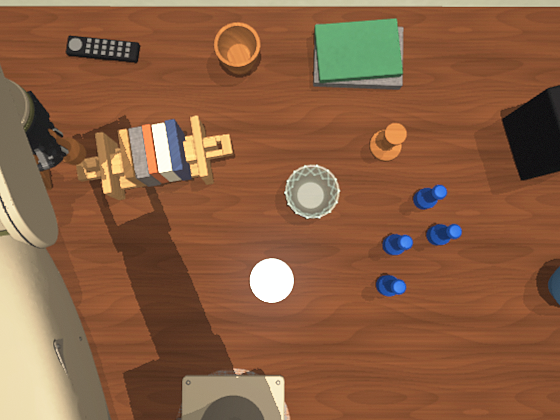

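```bash
python3 - <<'E'
from h import *
T=pickle.load(open('pics/top0.pkl','rb'))
print('disk',px2w(T,272,280,0),px2w(T,294,280,0),'spot px',proj(T,[410,130,0]))
E
python3 plan.py 410 130 240 100 9 1
```

```text
disk [311.92895144 -84.86599856   0.        ] [ 311.9835991  -133.34264971    0.        ] spot px [175.46664914 235.43172722]
10.85 [550.8 287.7 251.1] [-1.7982e+02  9.0000e-02  1.0972e+02] step 23.521910316997904 1.080451625749713
[[[-0.0112, -0.0206, 0.0013], [-0.0003, 0.0002, 0.0189], 1.0], [[-0.0116, -0.0204, 0.0013], [-0.0003, 0.0002, 0.0189], 1.0], [[-0.012, -0.0202, 0.0013], [-0.0003, 0.0002, 0.0189], 1.0], [[-0.0124, -0.02, 0.0013], [-0.0003, 0.0002, 0.0189], 1.0], [[-0.0127, -0.0197, 0.0013], [-0.0003, 0.0002, 0.0189], 1.0], [[-0.0131, -0.0195, 0.0013], [-0.0003, 0.0002, 0.0189], 1.0], [[-0.0135, -0.0192, 0.0013], [-0.0003, 0.0002, 0.0189], 1.0], [[-0.0138, -0.019, 0.0012], [-0.0003, 0.0002, 0.0189], 1.0], [[-0.0142, -0.0187, 0.0012], [-0.0003, 0.0002, 0.0189], 1.0]]
```

>>> {"fn": "carry_out", "kwargs": {
  "increments": [
    [[-0.011,-0.0205,0],[0,0,0.019],1],
    [[-0.0115,-0.0205,0],[0,0,0.019],1],
    [[-0.012,-0.02,0],[0,0,0.019],1],
    [[-0.0125,-0.02,0],[0,0,0.019],1],
    [[-0.0125,-0.0195,0],[0,0,0.019],1],
    [[-0.013,-0.0195,0],[0,0,0.019],1],
    [[-0.0135,-0.019,0],[0,0,0.019],1],
    [[-0.014,-0.019,0],[0,0,0.019],1],
    [[-0.01,-0.014,0],[0,0,0.015],1],
    [[0,0,0],[0,0,0],1],
    [[0,0,0],[0,0,0],1]
  ]
}}

```text
time: 11.95
tool_pos: [399.7, 128.3, 229.8]
tcp_rot: [-178.0, 0.3, 99.8]
ft_force: [0.2, 0.1, -1.7]
finger_gap: 24.8
```

```bash
python3 plan.py 410 130 90 100 7 1
python3 - <<'E'
from h import *
snap('wrist','w8')
a=snap('top','t8');b=snap('scene','s8')
cv2.imwrite('pics/t8z.png',cv2.resize(a['image'][100:300,70:290],None,fx=2.5,fy=2.5))
cv2.imwrite('pics/s8z.png',cv2.resize(b['image'][270:405,260:435],None,fx=4,fy=4,interpolation=2))
E
```

```text
11.95 [399.7 128.3 229.8] [-178.04    0.32   99.8 ] step 20.021258585216515 0.2845275764443709
[[[0.0001, 0.0022, 0.0199], [-0.0049, 0.0008, -0.0005], 1.0], [[0.0001, 0.0021, 0.0199], [-0.0049, 0.0008, -0.0005], 1.0], [[0.0001, 0.002, 0.0199], [-0.0049, 0.0008, -0.0005], 1.0], [[0.0, 0.0019, 0.0199], [-0.0049, 0.0008, -0.0005], 1.0], [[0.0, 0.0018, 0.0199], [-0.0049, 0.0008, -0.0005], 1.0], [[0.0, 0.0017, 0.02], [-0.0049, 0.0008, -0.0005], 1.0], [[-0.0, 0.0016, 0.02], [-0.0049, 0.0008, -0.0005], 1.0]]
```

View pics/t8z.png

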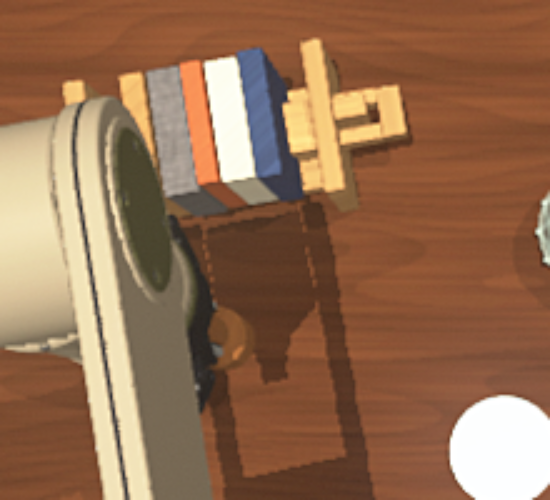

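View pics/s8z.png

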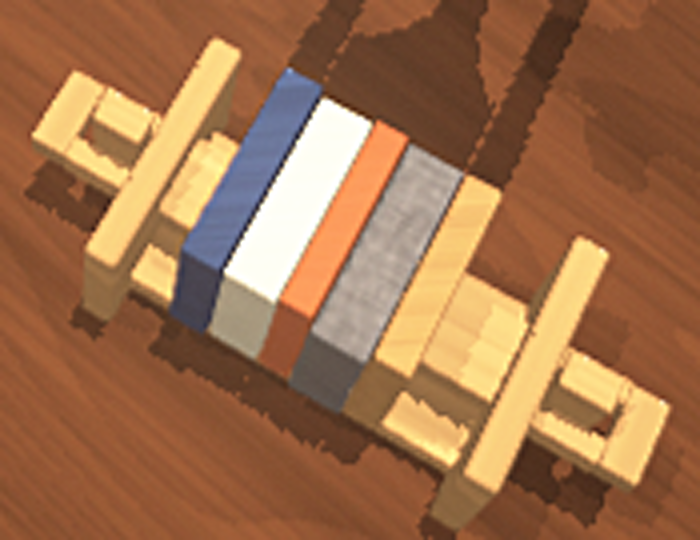

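View pics/w8.png

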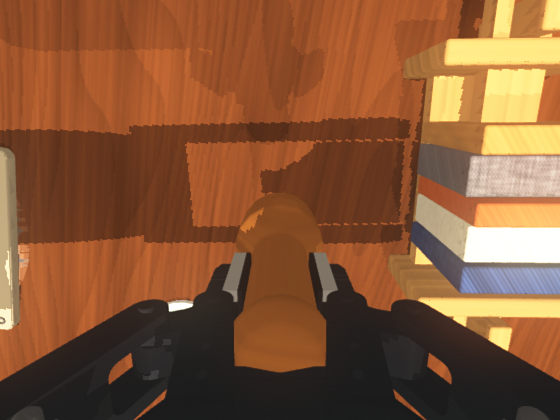

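The scene view puts the wedge top at (570,350)–(625,380), which matches the home prediction. The spot below is free. Correcting the tilt and descending.

>>> {"fn": "carry_out", "kwargs": {
  "increments": [
    [[0,0,0.02],[-0.006,0.001,0],1],
    [[0,0,0.02],[-0.006,0.001,0],1],
    [[0,0,0.02],[-0.006,0.001,0],1],
    [[0,0,0.02],[-0.006,0.001,0],1],
    [[0,0,0.02],[-0.006,0.001,0],1],
    [[0,0,0.015],[-0.004,0,0],1],
    [[0,0,0.01],[0,0,0],1],
    [[0,0,0],[0,0,0],1],
    [[0,0,0],[0,0,0],1]
  ]
}}

```text
time: 13.0
tool_pos: [401.9, 132.4, 101.2]
tcp_rot: [179.8, -0.0, 100.2]
ft_force: [-0.3, -0.9, -2.0]
finger_gap: 24.9
```

```bash
python3 plan.py 400 128 68 100 4 1
```

```text
13.0 [401.9 132.4 101.2] [ 1.7985e+02 -4.0000e-02  1.0022e+02] step 8.379894583677414 0.06826338733932515
[[[-0.001, -0.0007, 0.0083], [0.0007, -0.0002, 0.001], 1.0], [[-0.001, -0.0007, 0.0083], [0.0007, -0.0002, 0.001], 1.0], [[-0.001, -0.0007, 0.0083], [0.0007, -0.0002, 0.001], 1.0], [[-0.001, -0.0007, 0.0083], [0.0007, -0.0002, 0.001], 1.0]]
```

>>> {"fn": "carry_out", "kwargs": {
  "increments": [
    [[0,0,0.008],[0.0007,0,0],1],
    [[0,0,0.008],[0.0007,0,0],1],
    [[0,0,0.007],[0.0007,0,0],1],
    [[0,0,0.005],[0,0,0],1],
    [[0,0,0.002],[0,0,0],1],
    [[0,0,0],[0,0,0],1]
  ]
}}

```text
time: 13.6
tool_pos: [403.9, 132.9, 70.9]
tcp_rot: [179.8, -0.0, 100.2]
ft_force: [-0.3, -0.8, -2.1]
finger_gap: 24.2
```

>>> {"fn": "carry_out", "kwargs": {
  "increments": [
    [[0,0,0.002],[0.001,0,0],1],
    [[0,0,0.002],[0.001,0,0],1],
    [[0,0,0.0015],[0,0,0],1],
    [[0,0,0.001],[0,0,0],1]
  ]
}}

```text
time: 14.0
tool_pos: [404.6, 133.0, 64.7]
tcp_rot: [179.8, -0.0, 100.2]
ft_force: [-4.0, -1.4, 9.9]
finger_gap: 24.8
```

The foot is on the shelf (+10 N). Releasing.

>>> {"fn": "carry_out", "kwargs": {
  "increments": [
    [[0,0,0],[0,0,0],1],
    [[0,0,0],[0,0,0],0.6],
    [[0,0,0],[0,0,0],0.4],
    [[0,0,0],[0,0,0],0],
    [[0,0,0],[0,0,0],0],
    [[0,0,0],[0,0,0],0],
    [[0,0,0],[0,0,0],0],
    [[0,0,0],[0,0,0],0]
  ]
}}

```text
time: 14.8
tool_pos: [405.8, 133.3, 65.8]
tcp_rot: [179.7, -0.0, 100.2]
ft_force: [-0.1, -0.4, 0.6]
finger_gap: 85.8
```

```bash
python3 -c "
from h import *
snap('wrist','w9');print(r.sense()['finger_gap'])"
```

```text
85.26677068296696
```

View pics/w9.png

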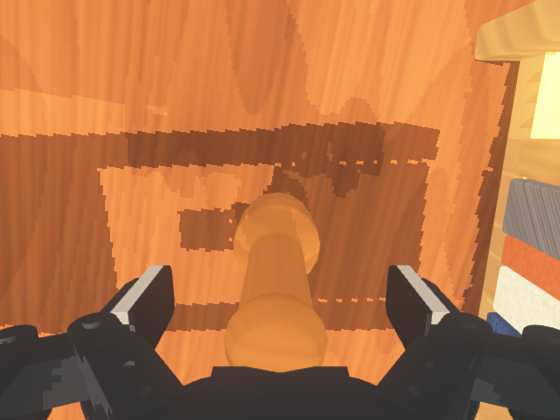

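The jaws are open and clear, and the pestle is standing. Retreating straight up.

>>> {"fn": "carry_out", "kwargs": {
  "increments": [
    [[0,0,-0.015],[0,0,0],0],
    [[0,0,-0.03],[0,0,0],0],
    [[0,0,-0.04],[0,0,0],0],
    [[0,0,-0.04],[0,0,0],0],
    [[0,0,-0.03],[0,0,0],0],
    [[0,0,-0.02],[0,0,0],0],
    [[0,0,0],[0,0,0],0],
    [[0,0,0],[0,0,0],0]
  ]
}}

```text
time: 15.65
tool_pos: [402.9, 132.5, 245.7]
tcp_rot: [179.9, -0.0, 100.2]
ft_force: [-0.3, -0.1, -0.5]
finger_gap: 85.5
```

Run:
```python
from h import *
s=snap('wrist','w10'); b=snap('scene','s10'); t=snap('top','t10')
q=r.sense(); print(q['time'],q['tool_pos'],q['ft_force'])
print([proj(s,[404.5,133,z]) for z in(0,35,126)])
print('bowl diff',np.abs(t['image'][160:222,280:345].astype(int)-pickle.load(open('pics/top0.pkl','rb'))['image'][160:222,280:345]).mean())
```

```text
15.8 [402.24364088 132.3845746  244.48140289] [-0.19503016 -0.00521773 -0.52978032]
[array([280.20668162, 177.37687923]), array([280.35747774, 183.18093002]), array([280.92508984, 205.02797418])]
bowl diff 1.1937965260545906
```

View pics/w10.png

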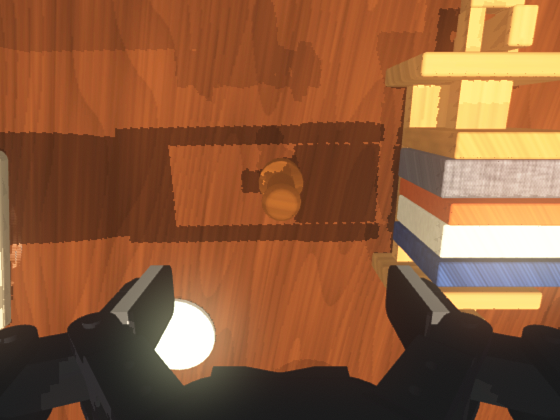

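View pics/s10.png

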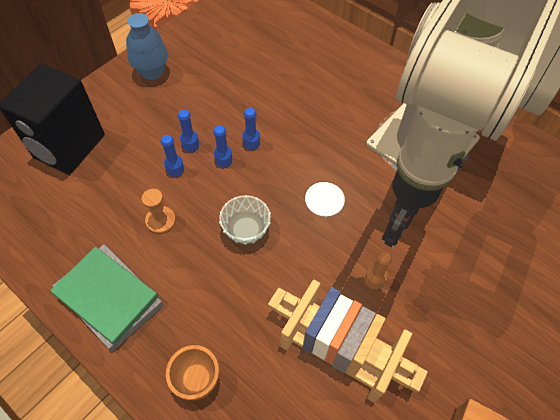

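The pestle stands upright: foot at (281,178) and knob at (281,203), as predicted for a vertical pestle. The wedge is home, the bowl hasn't moved, and nothing touches the arm.

```bash
python3 -c "
from h import *
print(r.hand_in())"
```

```text
the job is handed in; nothing more can be done
None
```

I drove the loose wedge home with the pestle's foot and stood the pestle upright on a free spot at about (405, 133) mm. I handed the job in at about 15.8 s; no verdict is reported.

- **Wedge:** The loose one was at the rack's +y end. I gripped the pestle by its handle, lifted it well over 100 mm and pressed down. Resistance was about 7 N until it stopped dead at 31 N. The tool height there put the wedge top at about 111–112 mm. Later, the scene picture also showed the wedge within about 1 px of its home position.
- **Pestle:** After I let go and backed off, the wrist picture matched a vertical pestle to within about 2 px.
- **Bowl:** The before and after top pictures show no visible movement.
- **Robot:** The gripper is open and about 120 mm above the pestle, and the wrist force is near zero.

One reading looked odd. The force fell back to about zero after the last press, although I had asked for another 1 mm down. I read the 31 N as a brief peak as the wedge hit its stop, and the pictures agree. No check failed.

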